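Bolt the hatch of the parts lock-up chest

ROBOT

A 6-joint arm with a two-finger parallel gripper is mounted at the origin on the work surface. World frame = base frame: x ahead of the robot, y to its left, z up, the work surface at z = 0. Lengths are in m, angles in rad, forces in N, time in s.
With the tool pointing down it reaches from about 0.325 to 0.9 m from the base axis. Payload 3.5 kg.
Tool frame: the origin (TCP) lies midway between the tips of the shut fingers; the grasp point (between the pads) lies 19 mm behind it; z points along the fingers, y is the line along which they close (so a half turn about z gives the same grasp; the last joint's range is limited). The gripper opens to 85 mm and grips with 20 to 120 N. Pads are 22 mm wide; open, the fingers measure 114 mm over their backs; the gripper's body (76 mm by 85 mm) begins 54 mm behind the grasp point. The pads swing forward as they close: fully open they stand 13 mm farther back than shut.
Start: joints at [1.215, 0.276, -0.026, 1.268, 0, 1.467], TCP at [0.156, 0.605, 0.231] pointing down, gripper open.
Joint ranges: [-3.12, 3.12], [-0.85, 1.88], [-1.08, 1.24], [-1.95, 2.15], [-1.57, 1.53], [-3.14, 3.14]. Speed limits (rad/s): [2.57, 2.57, 3.14, 3.14, 3.14, 3.14].

INTERFACE

Orientations are given as a unit quaternion [w, x, y, z].
In Python, from plant import robot gives the robot as it stands.
- The arm moves only by the tool play_rows, never from a script. Its argument "increments" is a list that holds one entry, the list of rows, each a list of 6 numbers: the shift along the world's x, y, z in m, then the turn, a rotation vector about the world's x, y, z in degrees. In form: [[[tx, ty, tz, wx, wy, wz], ...]]. A call has 1 to 20 rows; each row is the pose to reach, as a shift and turn from the pose commanded when the call began; what a row does not reach only later rows make up. A row lasts 1/8 s, in which the tool goes at most 62.5 mm and 10.7 degrees, less where a joint would pass 70% of its speed; a pose out of reach is approached as far as the arm can. A call with a gripper value outside its range is refused whole. "claw" is the finger opening in m, from 0 to 0.0854, set as the call begins (left out, the last holds). The fingers move at their own pace and stop on an object; the grip force is fixed at half the most. Time passes only in rows, so rows that repeat a pose let the fingers close. It gives the time, the measured TCP pose, the force, the opening and the grip force at its end, in the units of the state.
- robot.sense(): the state, without advancing time (a new reading comes with each control period).
- robot.get_image(name): name is "side" or "top"; returns the picture (480x640x3 uint8, red, green, blue); there is no depth.
- robot.camera_params(name): a dict with "K" (3x3 intrinsics, pixels), "R" (3x3) and "t" (3): a world point X has camera coordinates R X + t. Camera axes: x right, y down, z forward; pixel columns grow to the right and rows downward; lengths in m; the calibration is good to about 2 mm. A picture is of the moment at which its call begins. camera_params takes no time and is no camera call.
- robot.close_job(): hands the job in; it is judged then, once.
The state is a dict: "time_s": time; "joint_pos": joint angles; "joint_velocities": joint speeds; "joint_torque": joint torques, N m; "ee_pos": TCP position; "eef_rot": TCP orientation; "wrist_force": force on the tool from outside, world axes, zero at the start; "wrist_torque": the same for the moment, N m; "finger_gap": finger opening in m; "gripper_force": force on a finger pad.
Only numpy, scipy, OpenCV 4.12 (cv2) and the standard library are available. Lean on these libraries where they do the work, as an engineer would, in place of code of your own. Each camera call takes 0.05 s, during which the arm holds its last target. There are 200 camera calls.

TASK

The hatch of the red parts chest is shut but not bolted: lift the bolt's black-knobbed handle out of its parking notch, slide the bolt across until you feel it meet the stop in the keeper, then turn the handle fully down into the keeper's notch and let go. The keeper sits a little differently every time, so go by feel with a light touch: never ram the handle against the stop or force it down where it does not want to drop. Leave the things on the lid where they are.

Things in the scene. Friction and masses are not known exactly. Their poses are not given: they have to be found in the camera images.
- chest: Fixed steel parts chest, red frame, mesh top, 400 (x) x 460 (y) x 160 mm high; origin at the centre of its underside, z up, -x its front (to the robot), flat lid at z = 160. The hatch is the top's right-hand part (y below 40), the rest is fixed. A dark grey barrel bolt with a bright steel rod lies on the lid along chest y.
- park (a point): Point on the bolt's axis in the middle of the parking notch, 26 mm above the lid, at x -70, y 0 in the chest frame; axes as the chest's. Along y from here: closed barrel -66 to -11, parking notch -11 to 11, slotted barrel 11 to 39. Barrel and keeper are 30 mm wide (15 either side of the axis); base plates 56 mm wide, 4 mm thick.
- keep (a point): Point on the bolt's axis, fixed to the chest, 76 mm from park along chest y: the nominal middle of the keeper's notch. Nominally the keeper's mouth is at -24, its notch from -7.8 to 7.8, its closed end (the stop) from 7.8 to 45 mm along y. But the keeper is screwed down through long slots: each time it sits up to 12 mm nearer or farther along y, unmeasured. Find the stop by feel.
- handle: The bolt's handle: a flat steel bar 12 mm wide (along the bolt) and 8 mm thick, radial from the bolt, ending in a black knob (centre 60 mm from the bolt's axis). Origin on the axis at the bar; own y along the bolt, own -x along the bar to the knob. The parking notch leaves the bar 5 mm to spare on each side, the keeper's notch 1.7 mm.
- knob (a point): Centre of the black knob, a ball 23 mm across with two small flats, 20 mm apart along the bolt. In the chest frame x = -70 - 60 cos(turn), y = bolt, z = 186 + 60 sin(turn) (mm). Lying down (turn 0) its underside is 14 mm above the lid. It can be pinched by its flats (along chest y); it then swivels between the pads, rather stiffly, as the handle turns.
- bolt (a joint): How far the bolt has slid to the keeper (m): 0 with the bar in the middle of the parking notch, growing along chest +y. The bar meets the keeper's stop at 0.0777 nominal, 0.0657 to 0.0898 as the keeper sits. It slides with about 3 N of friction and stays where it is left. Turned down at 0.045 to 0.058 the bar may only be in the gap between barrel and keeper: not bolted.
- turn (a joint): Angle of the handle (rad): 0 lying flat to the chest's front (-x), pi/2 straight up, limit 1.6. Below about 0.65 the bar is caught by the notch sides or lands on the lip of the slot or of the keeper's mouth, 15 mm from the axis, where a push at the knob bears fourfold; above 0.7 it slides freely. About 0.06 N m of friction (1 N at the knob) holds it where it is left.
- padlock: Loose brass padlock lying on the lid, body 40 x 34 x 18 mm with a steel shackle; origin under the body's centre.
- carton: Loose cardboard carton, 70 x 100 x 45 mm high, on the lid; origin under its centre.
- hub: Loose dark steel hub, flange 64 mm across, 46 mm high, on the lid; origin under its centre.

How it is judged:
By the outcome, as a careful person would: the job done as asked, in the order asked, and still so for the second after the job is handed in, with the robot touching nothing.
It also fails if it takes over 48 s, if anything falls off the work surface, if the arm or the gripper's body presses on something with over 40 N, if the wrist force passes 120 N, or if a joint passes its speed limit or range.

## Working session

There is one attempt and no reset: what is moved stays moved. The work goes in short steps, Python scripts to look and compute and a tool call to move; the robot and the scene stay as the last step left them, time stands still between calls to the robot, and variables do not carry over. Pictures are saved under pics/ and viewed, at most 10 in all, crops included, and the job is handed in when it is done.

Besides the shell and the picture viewer there is one more tool, called after "Emit:" as name([rows], argument=value, ...), one row to a line, values as JSON. play_rows: Moves the arm, as the interface text tells. Its arguments: {"type":"object","properties":{"increments":{"type":"array","items":{"type":"array","items":{"type":"array","items":{"type":"number"}}}},"claw":{"type":"number"}},"required":["increments"]}

```bash
mkdir -p pics; ls; python3 - <<'E'
from plant import robot
import cv2
s=robot.sense();print({k:s[k] for k in s if k in('time_s','ee_pos','eef_rot','finger_gap')})
for n in('top','side'):
    cv2.imwrite(f'pics/{n}0.png',robot.get_image(n)[:,:,::-1]);p=robot.camera_params(n);print(n,p)
E
```

```text
pics
{'time_s': 0.0, 'ee_pos': array([0.15605241, 0.60436728, 0.23013292]), 'eef_rot': array([-2.53981261e-04,  1.26075057e-01,  9.92020044e-01, -1.11722952e-03]), 'finger_gap': 0.08543821863500256}
top {'K': array([[559.74761823,   0.        , 318.94241467],
       [  0.        , 559.74761823, 252.82649875],
       [  0.        ,   0.        ,   1.        ]]), 'R': array([[ 0.0279806 , -0.99882543,  0.03955804],
       [-0.98552266, -0.03418475, -0.16606171],
       [ 0.16721895, -0.03433884, -0.98532161]]), 't': array([-0.04247161,  0.61262216,  1.00018665])}
side {'K': array([[614.98071698,   0.        , 317.72401553],
       [  0.        , 614.98071698, 238.58793015],
       [  0.        ,   0.        ,   1.        ]]), 'R': array([[ 0.95867271, -0.28423983, -0.01242404],
       [-0.18606634, -0.59332526, -0.78316311],
       [ 0.21523466,  0.75310879, -0.6216922 ]]), 't': array([-0.56764921,  0.23196509,  0.7983578 ])}
```

View pics/top0.png

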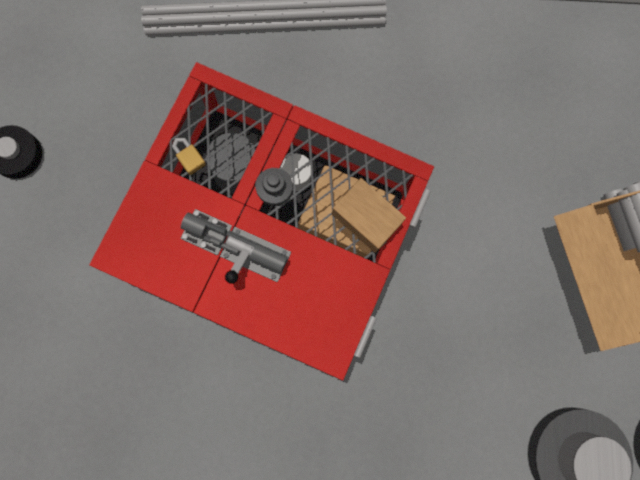

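View pics/side0.png

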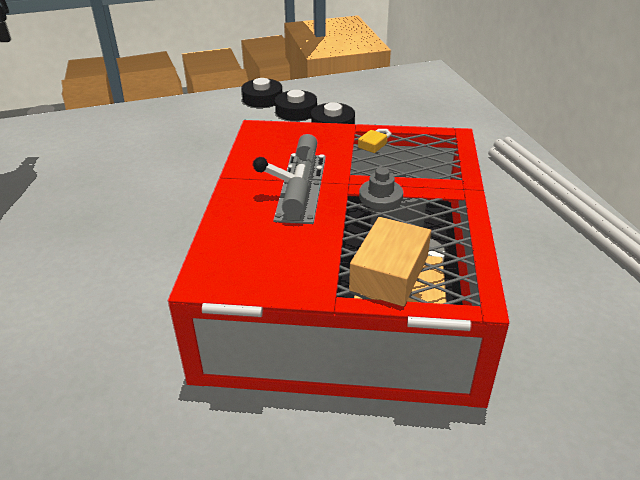

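The top view shows the chest with corners at about (197,64), (433,166), (345,380) and (91,264), and the knob at (232,276). The side view shows the knob at (260,164). The handle looks slightly raised, and the keeper is at the +y end, at top (195,225).

```bash
cat > h.py <<'E'
import numpy as np,cv2
from plant import robot
P={n:robot.camera_params(n) for n in('top','side')}
def ray(n,uv):
    p=P[n];d=p['R'].T@np.linalg.solve(p['K'],[*uv,1]);return -p['R'].T@p['t'],d/np.linalg.norm(d)
def onz(n,uv,z):
    c,d=ray(n,uv);return c+d*(z-c[2])/d[2]
def tri(a,b):
    A=np.zeros((3,3));y=np.zeros(3)
    R=[ray('top',a),ray('side',b)]
    for c,d in R:
        M=np.eye(3)-np.outer(d,d);A+=M;y+=M@c
    X=np.linalg.solve(A,y);return X,[np.linalg.norm((np.eye(3)-np.outer(d,d))@(X-c)) for c,d in R]
def proj(n,X):
    p=P[n];q=p['K']@(p['R']@X+p['t']);return q[:2]/q[2]
def knob(im,uv,r=14,th=45):
    u,v=map(int,uv);m=(im[v-r:v+r,u-r:u+r].max(2)<th).astype(np.uint8)
    n,l,s,c=cv2.connectedComponentsWithStats(m);k=1+s[1:,4].argmax();b=s[k]
    return np.array([u-r,v-r])+c[k],b
E
cat > m.py <<'E'
from h import *
im={n:cv2.imread(f'pics/{n}0.png')[:,:,::-1] for n in P}
t=im['top'].astype(int);m=((t[...,0]>110)&(t[...,1]<60)&(t[...,2]<60)).astype(np.uint8)
cs,_=cv2.findContours(m,0,2);c=max(cs,key=cv2.contourArea)
q=cv2.approxPolyDP(cv2.convexHull(c),12,True)[:,0];print(q.tolist())
W=[];
for a in q: W.append(onz('top',a,.16));print(W[-1].round(4))
W=np.array(W)
for i in range(len(W)):
    e=W[(i+1)%len(W)]-W[i];print(np.linalg.norm(e).round(4),np.degrees(np.arctan2(e[1],e[0])).round(2))
(kt,bt),(ks,bs)=knob(im['top'],(232,276)),knob(im['side'],(260,164))
print(kt,bt,ks,bs);print(tri(kt,ks))
E
python3 m.py
```

```text
[[196, 64], [432, 166], [343, 379], [91, 264]]
[0.9264 0.2075 0.16  ]
[ 0.7557 -0.2124  0.16  ]
[ 0.3888 -0.0644  0.16  ]
[0.5636 0.3565 0.16  ]
0.4534 -112.13
0.3956 158.03
0.4558 67.46
0.3923 -22.32
[231.51456311 276.61165049] [  8   9  12  12 103] [260.16666667 164.44444444] [  8   8  14  14 144]
(array([0.54435717, 0.11847084, 0.21145091]), [np.float64(0.00036361863401294356), np.float64(0.0003636186340128538)])
```

Emit:
play_rows([
  [[0, 0, 0.04, 0, 0, 0], [0.05, -0.06, 0.05, 0, 0, -2], [0.09, -0.11, 0.05, 0, 0, -4], [0.13, -0.16, 0.05, 0, 0, -6], [0.17, -0.21, 0.05, 0, 0, -7.7], [0.21, -0.26, 0.05, 0, 0, -7.7], [0.25, -0.31, 0.05, 0, 0, -7.7], [0.29, -0.36, 0.05, 0, 0, -7.7], [0.33, -0.41, 0.05, 0, 0, -7.7], [0.36, -0.45, 0.05, 0, 0, -7.7], [0.388, -0.4865, 0.05, 0, 0, -7.7], [0.388, -0.4865, 0.05, 0, 0, -7.7], [0.388, -0.4865, 0.05, 0, 0, -7.7], [0.388, -0.4865, 0.05, 0, 0, -7.7]],
], claw=0.06)

```text
time_s: 1.85
ee_pos: [0.5433, 0.1198, 0.2812]
eef_rot: [-0.0, 0.192, 0.981, 0.0]
wrist_force: [-0.1, -0.3, 1.1]
finger_gap: 0.0596
gripper_force: 0.0
```

Emit:
play_rows([
  [[0, 0, -0.03, 0, 0, 0], [0, 0, -0.06, 0, 0, 0], [0, 0, -0.075, 0, 0, 0], [0, 0, -0.087, 0, 0, 0], [0, 0, -0.087, 0, 0, 0], [0, 0, -0.087, 0, 0, 0]],
])

```text
time_s: 2.6
ee_pos: [0.5451, 0.1188, 0.1953]
eef_rot: [0.001, 0.192, 0.981, 0.0]
wrist_force: [0.2, -0.4, 0.1]
finger_gap: 0.0601
gripper_force: 0.0
```

```bash
python3 - <<'E'
from h import *
s=robot.sense();print(s['time_s'],s['ee_pos'],s['wrist_force'])
im=[cv2.resize(robot.get_image(n)[v-60:v+60,u-80:u+80,::-1],None,fx=2.5,fy=2.5,interpolation=2) for n,u,v in(('top',232,260),('side',270,164))]
cv2.imwrite('pics/a.png',np.hstack(im))
E
```

```text
2.6 [0.54507593 0.11878702 0.19534085] [ 0.19778201 -0.43573327  0.08322677]
```

View pics/a.png

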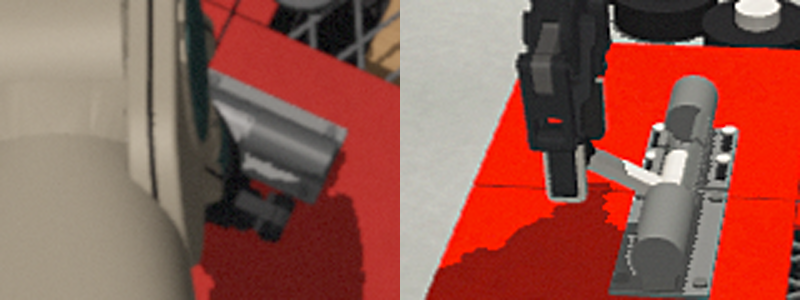

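The side crop shows the knob hidden behind the near finger at about (575,160), with the bar running between the fingers. That fits a straddle, so I'm closing the gripper.

Emit:
play_rows([
  [[0, 0, 0, 0, 0, 0], [0, 0, 0, 0, 0, 0], [0, 0, 0, 0, 0, 0], [0, 0, 0, 0, 0, 0], [0, 0, 0, 0, 0, 0], [0, 0, 0, 0, 0, 0]],
], claw=0.012)

```text
time_s: 3.45
ee_pos: [0.5442, 0.1185, 0.1943]
eef_rot: [-0.0, 0.192, 0.981, -0.0]
wrist_force: [-1.4, -0.5, 1.3]
finger_gap: 0.0176
gripper_force: 58.5
```

Emit:
play_rows([
  [[0.0015, -0.0006, 0.0032, 0, 0, 0], [0.003, -0.0012, 0.006, 0, 0, 0], [0.0044, -0.0018, 0.0083, 0, 0, 0], [0.006, -0.0025, 0.0107, 0, 0, 0], [0.0078, -0.0032, 0.0131, 0, 0, 0], [0.0078, -0.0032, 0.0131, 0, 0, 0]],
])

```text
time_s: 4.2
ee_pos: [0.5516, 0.1154, 0.2072]
eef_rot: [-0.001, 0.192, 0.981, -0.0]
wrist_force: [-2.7, -0.5, -4.8]
finger_gap: 0.018
gripper_force: 58.7
```

```bash
python3 - <<'E'
from h import *
s=robot.sense();print(s['time_s'],s['ee_pos'],s['wrist_force'],s['wrist_torque'])
cv2.imwrite('pics/b.png',cv2.resize(robot.get_image('side')[100:230,190:350,::-1],None,fx=4,fy=4,interpolation=2))
E
```

```text
4.2 [0.55159175 0.11542714 0.20721969] [-2.65441339 -0.53354487 -4.79440806] [0.19617012 0.76004639 0.03014015]
```

View pics/b.png

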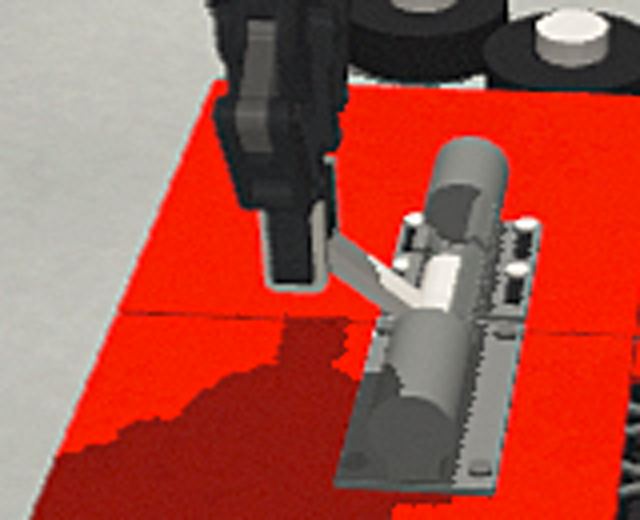

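The bar is visibly steeper and still held between the pads, so the handle lifts with the grip. I'll continue up the arc.

Emit:
play_rows([
  [[0.0018, -0.0007, 0.0023, 0, 0, 0], [0.0038, -0.0015, 0.0044, 0, 0, 0], [0.0058, -0.0024, 0.0063, 0, 0, 0], [0.008, -0.0033, 0.0083, 0, 0, 0], [0.0102, -0.0042, 0.0102, 0, 0, 0], [0.0102, -0.0042, 0.0102, 0, 0, 0], [0.0102, -0.0042, 0.0102, 0, 0, 0]],
])

```text
time_s: 5.12
ee_pos: [0.5626, 0.111, 0.2181]
eef_rot: [0.0, 0.192, 0.981, -0.0]
wrist_force: [-5.2, 0.1, -2.8]
finger_gap: 0.0177
gripper_force: 58.8
```

Emit:
play_rows([
  [[0.0019, 0.0046, 0, 0, 0, 0], [0.0038, 0.0093, 0, 0, 0, 0], [0.0057, 0.0139, 0, 0, 0, 0], [0.0076, 0.0185, 0, 0, 0, 0], [0.0095, 0.0232, 0, 0, 0, 0], [0.0113, 0.0278, 0, 0, 0, 0]],
])

```text
time_s: 5.88
ee_pos: [0.574, 0.1387, 0.2181]
eef_rot: [0.001, 0.193, 0.981, -0.001]
wrist_force: [-5.5, -1.5, -2.2]
finger_gap: 0.0179
gripper_force: 58.8
```

Emit:
play_rows([
  [[0.0019, 0.0046, 0, 0, 0, 0], [0.0038, 0.0093, 0, 0, 0, 0], [0.0057, 0.0139, 0, 0, 0, 0], [0.0076, 0.0185, 0, 0, 0, 0], [0.0095, 0.0232, 0, 0, 0, 0], [0.0106, 0.0259, 0, 0, 0, 0], [0.0113, 0.0278, 0, 0, 0, 0], [0.0113, 0.0278, 0, 0, 0, 0]],
])

```text
time_s: 6.88
ee_pos: [0.5852, 0.167, 0.2178]
eef_rot: [0.0, 0.192, 0.981, 0.0]
wrist_force: [-4.2, -1.0, -2.5]
finger_gap: 0.0179
gripper_force: 58.8
```

```bash
python3 - <<'E'
from h import *
s=robot.sense();e=np.array([.378,.926,0]);print(s['time_s'],s['ee_pos'],s['wrist_force'],s['wrist_force']@e,s['ee_pos']@e)
cv2.imwrite('pics/c.png',cv2.resize(robot.get_image('side')[80:230,210:370,::-1],None,fx=4,fy=4,interpolation=2))
E
```

```text
6.875 [0.58523888 0.16700974 0.2178292 ] [-4.24485004 -0.95614454 -2.5237074 ] -2.4899431593929826 0.37587131927844447
```

View pics/c.png

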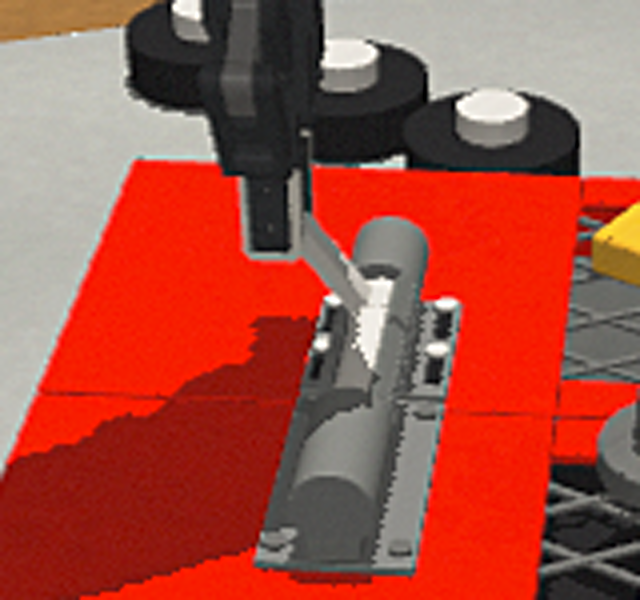

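The bar has reached the keeper and is near its notch, with only friction on the wrist. From here I'll creep towards the stop.

Emit:
play_rows([
  [[0.0004, 0.0009, 0, 0, 0, 0], [0.0008, 0.0019, 0, 0, 0, 0], [0.0011, 0.0028, 0, 0, 0, 0], [0.0015, 0.0037, 0, 0, 0, 0]],
])

```text
time_s: 7.42
ee_pos: [0.5865, 0.1706, 0.2176]
eef_rot: [0.0, 0.192, 0.981, -0.0]
wrist_force: [-4.1, -2.1, -0.8]
finger_gap: 0.0177
gripper_force: 58.9
```

Emit:
play_rows([
  [[0.0004, 0.0009, 0, 0, 0, 0], [0.0008, 0.0019, 0, 0, 0, 0]],
])

```text
time_s: 7.68
ee_pos: [0.5873, 0.1725, 0.2177]
eef_rot: [0.0, 0.192, 0.981, 0.0]
wrist_force: [-4.5, -1.7, -1.0]
finger_gap: 0.0177
gripper_force: 58.9
```

Emit:
play_rows([
  [[0.0004, 0.0009, 0, 0, 0, 0], [0.0008, 0.0019, 0, 0, 0, 0]],
])

```text
time_s: 7.92
ee_pos: [0.588, 0.1744, 0.2176]
eef_rot: [-0.0, 0.192, 0.981, 0.0]
wrist_force: [-4.2, -1.7, -1.4]
finger_gap: 0.0174
gripper_force: 58.9
```

Emit:
play_rows([
  [[0.0004, 0.0009, 0, 0, 0, 0], [0.0008, 0.0019, 0, 0, 0, 0]],
])

```text
time_s: 8.18
ee_pos: [0.5881, 0.1751, 0.2175]
eef_rot: [-0.0, 0.193, 0.981, -0.002]
wrist_force: [-6.2, -5.7, 0.1]
finger_gap: 0.0177
gripper_force: 59.1
```

Emit:
play_rows([
  [[0.0002, 0.0005, 0, 0, 0, 0], [0.0002, 0.0005, 0, 0, 0, 0], [0.0002, 0.0005, 0, 0, 0, 0]],
])

```text
time_s: 8.55
ee_pos: [0.5881, 0.1751, 0.2175]
eef_rot: [-0.001, 0.193, 0.981, -0.002]
wrist_force: [-6.3, -5.6, 0.4]
finger_gap: 0.0178
gripper_force: 59.1
```

```bash
python3 - <<'E'
from h import *
e=np.array([.378,.926,0])
for i in range(1):
    s=robot.sense();print(s['time_s'],s['ee_pos'],s['wrist_force'],s['wrist_force']@e,s['ee_pos']@e,s['wrist_torque'])
E
```

```text
8.55 [0.58811024 0.17505491 0.21748769] [-6.26921768 -5.62590174  0.3692071 ] -7.579349294907207 0.38440651510272966 [-1.04519131  1.62441785  0.02237973]
```

It's against the stop: the force along the bolt rose from 3 to 7.6 N and motion ceased at e=0.3844. I'll back off until the measured shift is about 1.7 mm.

Emit:
play_rows([
  [[-0.0004, -0.0009, 0, 0, 0, 0], [-0.0008, -0.0019, 0, 0, 0, 0], [-0.0013, -0.0033, 0, 0, 0, 0], [-0.0013, -0.0033, 0, 0, 0, 0]],
])

```text
time_s: 9.05
ee_pos: [0.588, 0.1747, 0.2176]
eef_rot: [-0.0, 0.192, 0.981, 0.001]
wrist_force: [-2.8, 4.1, -3.0]
finger_gap: 0.0177
gripper_force: 58.8
```

```bash
cat > s.py <<'E'
from h import *
e=np.array([.378,.926,0]);s=robot.sense();print(s['time_s'],s['ee_pos'],s['wrist_force'].round(2),s['wrist_force']@e,s['ee_pos']@e,s['ee_pos']@[.926,-.378,0],s['wrist_torque'].round(2))
E
python3 s.py
```

```text
9.05 [0.58798826 0.17471096 0.2175586 ] [-2.82  4.08 -3.05] 2.7155865224068036 0.38404190988501363 0.4784363887557115 [0.83 0.97 0.  ]
```

Emit:
play_rows([
  [[-0.0003, -0.0007, 0, 0, 0, 0], [-0.0005, -0.0013, 0, 0, 0, 0], [-0.0005, -0.0013, 0, 0, 0, 0]],
])

```text
time_s: 9.43
ee_pos: [0.5877, 0.1738, 0.2176]
eef_rot: [0.0, 0.192, 0.981, 0.002]
wrist_force: [-3.4, 4.6, -2.7]
finger_gap: 0.0179
gripper_force: 58.8
```

```bash
python3 s.py
```

```text
9.425 [0.58765973 0.17375405 0.21758131] [-3.43  4.63 -2.67] 2.9894223498543346 0.38303163211907665 0.4784938828324955 [0.91 0.92 0.05]
```

Emit:
play_rows([
  [[-0.0002, -0.0005, 0, 0, 0, 0], [-0.0002, -0.0005, 0, 0, 0, 0], [0, 0, 0, 0, 0, 0], [0.0001, 0.0002, 0, 0, 0, 0]],
])

```text
time_s: 9.93
ee_pos: [0.5875, 0.1734, 0.2176]
eef_rot: [-0.0, 0.192, 0.981, 0.001]
wrist_force: [-3.8, 2.9, -2.9]
finger_gap: 0.0175
gripper_force: 58.9
```

```bash
python3 s.py
```

```text
9.925 [0.58749737 0.17337211 0.21758503] [-3.83  2.94 -2.91] 1.2751577142063093 0.38261658023310186 0.4784879054956966 [0.85 1.04 0.03]
```

Emit:
play_rows([
  [[-0.0022, 0.0009, -0.0019, 0, 0, 0], [-0.0044, 0.0018, -0.0039, 0, 0, 0], [-0.0064, 0.0026, -0.0059, 0, 0, 0], [-0.0084, 0.0034, -0.008, 0, 0, 0], [-0.0102, 0.0042, -0.0102, 0, 0, 0], [-0.0102, 0.0042, -0.0102, 0, 0, 0]],
])

```text
time_s: 10.68
ee_pos: [0.5777, 0.1766, 0.2078]
eef_rot: [0.001, 0.192, 0.981, 0.0]
wrist_force: [0.3, 3.1, 3.4]
finger_gap: 0.0174
gripper_force: 59.4
```

```bash
python3 s.py
```

```text
10.675 [0.57774962 0.17658813 0.2078173 ] [0.28 3.06 3.36] 2.934431122796357 0.3819099594816401 0.4682458330889256 [ 0.61 -0.17  0.05]
```

Emit:
play_rows([
  [[0.0003, 0.0007, 0, 0, 0, 0], [0.0006, 0.0014, 0, 0, 0, 0], [0.0008, 0.0019, 0, 0, 0, 0], [0.0008, 0.0019, 0, 0, 0, 0]],
])

```text
time_s: 11.18
ee_pos: [0.5773, 0.1775, 0.207]
eef_rot: [-0.001, 0.193, 0.981, -0.001]
wrist_force: [-1.5, -2.6, 3.4]
finger_gap: 0.018
gripper_force: 59.4
```

```bash
python3 s.py
```

```text
11.175 [0.57734518 0.177499   0.20697025] [-1.47 -2.59  3.42] -2.9587887945157734 0.38260055425984313 0.46752700909226336 [-0.58  0.24  0.04]
```

Emit:
play_rows([
  [[-0.0003, -0.0006, 0, 0, 0, 0], [-0.002, 0.0001, -0.0024, 0, 0, 0], [-0.0036, 0.0008, -0.0048, 0, 0, 0], [-0.0052, 0.0014, -0.0073, 0, 0, 0]],
])

```text
time_s: 11.68
ee_pos: [0.5731, 0.1797, 0.2002]
eef_rot: [0.001, 0.192, 0.981, -0.0]
wrist_force: [-0.7, -3.5, 4.2]
finger_gap: 0.0177
gripper_force: 59.4
```

```bash
python3 s.py
```

```text
11.675 [0.57314735 0.17966268 0.20017628] [-0.67 -3.49  4.18] -3.48485074811778 0.38301734016461714 0.46282194883884464 [-0.73 -0.22 -0.01]
```

Emit:
play_rows([
  [[-0.0014, 0.0003, -0.0026, 0, 0, 0], [-0.0027, 0.0008, -0.0053, 0, 0, 0], [-0.0039, 0.0013, -0.008, 0, 0, 0]],
])

```text
time_s: 12.05
ee_pos: [0.5695, 0.1812, 0.1924]
eef_rot: [0.001, 0.192, 0.981, 0.0]
wrist_force: [2.0, -3.4, 6.3]
finger_gap: 0.0172
gripper_force: 59.5
```

```bash
python3 s.py
```

```text
12.05 [0.56949879 0.18117766 0.19236898] [ 2.03 -3.4   6.29] -2.378463871189787 0.38304105846075875 0.4588707177255197 [-0.79 -0.5   0.04]
```

Emit:
play_rows([
  [[-0.001, 0.0004, -0.0028, 0, 0, 0], [-0.0018, 0.0007, -0.0056, 0, 0, 0], [-0.0026, 0.001, -0.0085, 0, 0, 0], [-0.0032, 0.0013, -0.0114, 0, 0, 0]],
])

```text
time_s: 12.55
ee_pos: [0.5661, 0.1826, 0.1809]
eef_rot: [0.001, 0.192, 0.981, 0.0]
wrist_force: [1.1, -2.2, 6.1]
finger_gap: 0.0178
gripper_force: 59.8
```

```bash
python3 s.py
```

```text
12.55 [0.56609943 0.18256061 0.18093463] [ 1.08 -2.22  6.13] -1.6428144679968821 0.38303670541838486 0.4552001622037502 [-0.67 -0.39 -0.04]
```

Emit:
play_rows([
  [[-0.0005, 0.0002, -0.003, 0, 0, 0], [-0.0009, 0.0003, -0.006, 0, 0, 0], [-0.0011, 0.0004, -0.009, 0, 0, 0], [-0.0012, 0.0005, -0.0105, 0, 0, 0]],
])

```text
time_s: 13.05
ee_pos: [0.5649, 0.1831, 0.1704]
eef_rot: [0.001, 0.192, 0.981, 0.0]
wrist_force: [0.7, -3.3, 6.0]
finger_gap: 0.0177
gripper_force: 59.9
```

Emit:
play_rows([
  [[0, 0, -0.001, 0, 0, 0], [0, 0, -0.0015, 0, 0, 0]],
])

```text
time_s: 13.3
ee_pos: [0.5649, 0.1831, 0.1691]
eef_rot: [0.0, 0.192, 0.981, 0.0]
wrist_force: [-0.6, -2.9, 6.5]
finger_gap: 0.0181
gripper_force: 60.1
```

```bash
python3 s.py
```

```text
13.3 [0.56485186 0.1830789  0.16905214] [-0.57 -2.92  6.55] -2.9146984300234875 0.383045065785775 0.45384899479766894 [-0.66 -0.24  0.01]
```

Emit:
play_rows([
  [[0, 0, -0.0007, 0, 0, 0], [0, 0, -0.0012, 0, 0, 0]],
])

```text
time_s: 13.55
ee_pos: [0.5649, 0.1833, 0.1688]
eef_rot: [0.001, 0.192, 0.981, 0.001]
wrist_force: [-2.2, -2.2, 11.5]
finger_gap: 0.0181
gripper_force: 60.5
```

Emit:
play_rows([
  [[0, 0, -0.0007, 0, 0, 0], [0, 0, -0.0012, 0, 0, 0]],
])

```text
time_s: 13.8
ee_pos: [0.5651, 0.1837, 0.1686]
eef_rot: [0.001, 0.192, 0.981, 0.001]
wrist_force: [-3.2, -2.4, 16.1]
finger_gap: 0.0176
gripper_force: 60.8
```

The force rises at z=0.1687, which is where turn 0 should be, so the handle is down. I'll relax the load and open.

Emit:
play_rows([
  [[0, 0, 0.0015, 0, 0, 0], [0, 0, 0.0015, 0, 0, 0]],
])

```text
time_s: 14.05
ee_pos: [0.5651, 0.1836, 0.1689]
eef_rot: [0.001, 0.192, 0.981, 0.001]
wrist_force: [-0.7, -0.9, 7.7]
finger_gap: 0.0175
gripper_force: 60.2
```

Emit:
play_rows([
  [[0, 0, 0, 0, 0, 0], [0, 0, 0, 0, 0, 0], [0, 0, 0, 0, 0, 0], [0, 0, 0, 0, 0, 0], [0, 0, 0, 0, 0, 0]],
], claw=0.06)

```text
time_s: 14.68
ee_pos: [0.5643, 0.183, 0.1676]
eef_rot: [-0.0, 0.192, 0.981, 0.0]
wrist_force: [-0.0, 0.5, 1.0]
finger_gap: 0.0597
gripper_force: 0.0
```

Emit:
play_rows([
  [[0, 0, 0.02, 0, 0, 0], [0, 0, 0.05, 0, 0, 0], [0, 0, 0.09, 0, 0, 0], [-0.03, 0.03, 0.12, 0, 0, 0], [-0.07, 0.07, 0.12, 0, 0, 0], [-0.11, 0.11, 0.12, 0, 0, 0], [-0.15, 0.15, 0.12, 0, 0, 0], [-0.17, 0.2, 0.12, 0, 0, 0], [-0.2, 0.25, 0.12, 0, 0, 0], [-0.23, 0.29, 0.12, 0, 0, 0], [-0.23, 0.29, 0.12, 0, 0, 0], [-0.23, 0.29, 0.12, 0, 0, 0]],
])

```text
time_s: 16.18
ee_pos: [0.3345, 0.4727, 0.2877]
eef_rot: [0.0, 0.192, 0.981, -0.0]
wrist_force: [-0.1, -0.3, -0.3]
finger_gap: 0.0602
gripper_force: 0.0
```

```bash
python3 - <<'E'
from h import *
T=robot.get_image('top');S=robot.get_image('side')
cv2.imwrite('pics/d.png',np.hstack([cv2.resize(T[190:310,130:290,::-1],None,fx=2.5,fy=2.5,interpolation=2),cv2.resize(S[100:220,210:370,::-1],None,fx=2.5,fy=2.5,interpolation=2)]))
X=np.array([.565,.184,.186]);a,b=proj('top',X),proj('side',X);print(a,b)
k=[knob(I,u,20)[0] for I,u in((T,a),(S,b))];p,r=tri(*k);print(k,p,r)
C=np.array([.6586,.0718]);d=p[:2]-C;print(d@[.926,-.378],d@[.378,.926],np.arcsin((p[2]-.186)/.06))
s=robot.sense();print(s['time_s'],s['ee_pos'])
E
```

```text
[193.34164402 264.34480587] [265.1484131  155.10198622]
[array([193.02272727, 264.75      ]), array([265.17924528, 155.30188679])] [0.56477571 0.18457315 0.18528086] [np.float64(0.00035196358607034027), np.float64(0.00035196358607032015)]
-0.12950954684352795 0.06896235600277163 -0.011986003440285867
16.275 [0.33513135 0.47202795 0.28780512]
```

View pics/d.png

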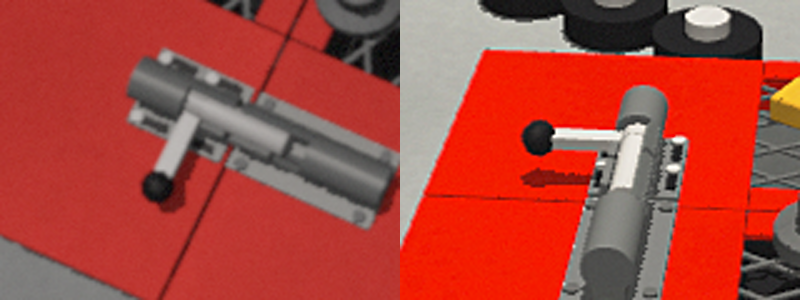

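The knob is at turn ≈ 0 (185 mm high) and bolt ≈ 69 mm. The bar lies flat in the keeper's notch against its closed end, and the arm is clear.

```bash
python3 -c "
from plant import robot
print(robot.close_job())"
```

```text
the job is handed in; nothing more can be done
None
```

The hatch is bolted: I found the stop by feel at about 69–70 mm with a light push (under 8 N), backed off slightly, turned the handle fully down into the keeper's notch, let go with the arm clear, and handed the job in at about 16 s; nothing on the lid was handled.

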